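# Fit the round lights into their plywood lamp bases

## Robot

A 6-joint arm with a two-finger parallel gripper is mounted at the origin on the work surface. World frame = base frame: x ahead of the robot, y to its left, z up, the work surface at z = 0. Lengths are in m, angles in degrees, forces in N, time in s.
With the tool pointing down it reaches from about 0.375 to 0.9 m from the base axis. Payload 3.1 kg.
Tool frame: the origin (TCP) lies at the very end of the fingers, on their centre line; the grasp point (between the pads) lies 19 mm behind it; z points along the fingers, y is the line along which they close (so a half turn about z gives the same grasp; the last joint's range is limited). The gripper opens to 87 mm and grips with 3 to 60 N. Pads are 19 mm wide; open, the fingers measure 117 mm over their backs; the gripper's body (75 mm by 190 mm) begins 51 mm behind the grasp point.
Start: joints at [-73.367, 30.224, 82.088, -0, 67.689, -10.227], TCP at [0.282, -0.558, 0.201] pointing down, gripper open.
Joint ranges: [-176.69, 176.69], [-43.24, 126.21], [12.49, 139.97], [-82, 262], [0, 151.66], [-163.58, 163.58]. Speed limits (degrees/s): [159.86, 159.86, 180, 180, 180, 180].

## Interface

Orientations are given as a 3x3 rotation matrix whose columns are the frame's x, y, z axes.
In Python, from rig import bot, imaging gives the robot as it stands.
- The arm moves only by the tool drive_tool, never from a script. Its argument "deltas" is text: rows parted by semicolons, each of 5 numbers parted by spaces: the finger opening in mm, from 0 to 87, then the shift along the world's x, y, z in mm, then the turn about the world's z in rad. In form: jaw dx dy dz twist; .... A call has 1 to 12 rows; each row is the pose to reach, as a shift and turn from the pose commanded when the call began; what a row does not reach only later rows make up. A row lasts 1/10 s, in which the tool goes at most 50 mm and 8.59 degrees, less where a joint would pass 70% of its speed; a pose out of reach is approached as far as the arm can. A call with a gripper value outside its range is refused whole. The fingers move at their own pace and stop on an object; the grip force is fixed at half the most. Time passes only in rows, so rows that repeat a pose let the fingers close. It gives the time, the measured TCP pose, the force, the opening and the grip force at its end, in the units of the state.
- bot.read_state(): the state, without advancing time (a new reading comes with each control period).
- imaging.capture(name): name is "side" or "top" or "wrist"; returns the picture (480x640x3 uint8, red, green, blue); there is no depth.
- imaging.camera_model(name): a dict with "fx", "fy", "cx", "cy" (pixels), "T" (4x4, takes a point from camera to world coordinates). Camera axes: x right, y down, z forward; pixel columns grow to the right and rows downward; lengths in m; the calibration is good to about 2 mm. The wrist camera is an equidistant fisheye: a pixel r from the principal point sees the ray r / f radians off the axis. A picture is of the moment at which its call begins: read the wrist's pose just before it. camera_model takes no time and is no camera call; for the wrist camera it gives the pose at the moment of the call.
- bot.hand_in(): hands the job in; it is judged then, once.
The state is a dict: "time_s": time; "joint_positions": joint angles; "qvel": joint speeds; "tau": joint torques, N m; "position": TCP position; "tcp_rot": TCP orientation; "force": force on the tool from outside, world axes, zero at the start; "moment": the same for the moment, N m; "opening": opening from 0.0 (shut) to 1.0 (fully open); "grasp_force": force on a finger pad.
Only numpy, scipy, OpenCV 4.12 (cv2) and the standard library are available. Lean on these libraries where they do the work, as an engineer would, in place of code of your own. Each camera call takes 0.05 s, during which the arm holds its last target. There are 200 camera calls.

## Task

Pick out the three round battery lights and set each one down gently, lens up, in the round seat of the plywood lamp base that matches its size: the smallest light in the base with the smallest seat, the middle one in the middle, the largest in the largest, each flat on the floor of its seat. Do not drop them, and leave the two square lights and the red tin where they are.

Things in the scene. Friction and masses are not known exactly. Their poses are not given: they have to be found in the camera images.
- light_small: the small round battery light: an upright cylinder 30 mm in diameter, 40 mm tall, black plastic body with a flat white lens on top (the lens, the top 4 mm, is 8 mm narrower in diameter than the body); loose, 40 g give or take 40 percent. Origin: centre of its underside, z up along its axis.
- light_medium: the medium round battery light: an upright cylinder 44 mm in diameter, 40 mm tall, black plastic body with a flat white lens on top (the lens, the top 4 mm, is 8 mm narrower in diameter than the body); loose, 80 g give or take 40 percent. Origin: centre of its underside, z up along its axis.
- light_large: the large round battery light: an upright cylinder 58 mm in diameter, 40 mm tall, black plastic body with a flat white lens on top (the lens, the top 4 mm, is 8 mm narrower in diameter than the body); loose, 140 g give or take 40 percent. Origin: centre of its underside, z up along its axis.
- base_small: the plywood lamp base for the small round light: a flat block 105 x 105 mm, 14 mm thick, fixed to the table, with a round foil-lined seat sunk in the middle of its top: 48 mm in diameter, 6 mm deep (seat floor 8 mm above the origin). The three bases differ only in the width of the seat. Origin: centre of the underside, under the seat's centre; z up.
- base_medium: the plywood lamp base for the medium round light: a flat block 105 x 105 mm, 14 mm thick, fixed to the table, with a round foil-lined seat sunk in the middle of its top: 62 mm in diameter, 6 mm deep (seat floor 8 mm above the origin). The three bases differ only in the width of the seat. Origin: centre of the underside, under the seat's centre; z up.
- base_large: the plywood lamp base for the large round light: a flat block 105 x 105 mm, 14 mm thick, fixed to the table, with a round foil-lined seat sunk in the middle of its top: 76 mm in diameter, 6 mm deep (seat floor 8 mm above the origin). The three bases differ only in the width of the seat. Origin: centre of the underside, under the seat's centre; z up.
- square_light_a: a square battery light of the same black plastic with white lens, 36 x 36 mm, 40 mm tall, loose; not wanted. Origin: centre of its underside, z up, x and y square to its sides.
- square_light_b: a square battery light of the same black plastic with white lens, 50 x 50 mm, 40 mm tall, loose; not wanted. Origin: centre of its underside, z up, x and y square to its sides.
- tin: a small open red tin, 80 x 60 mm and 40 mm tall, loose, a bystander. Origin: centre of its underside; x along its length, z up.
Not all that is in view belongs to the job. Leave any purple look-alike of the light_large alone. Leave any turquoise look-alike of the light_medium alone.

How it is judged (in metres and radians):
At the end, for the whole second after the job is handed in: Each round light stands upright (within 0.1 rad) and flat on the floor of the seat of its own size (within 3 mm in height, within 12 mm of the seat's centre), released and at rest (horizontal distance between light_small and base_small below 0.012 m and z of light_small in the frame of base_small between 0.005 and 0.011 m and angle between each of light_small, light_medium, light_large's own z axis and vertical below 0.1 rad and linear speed of each of light_small, light_medium, light_large below 0.02 m/s and contact force between each of light_small, light_medium, light_large and the fingers below 0.05 N and horizontal distance between light_medium and base_medium below 0.012 m and z of light_medium in the frame of base_medium between 0.005 and 0.011 m and horizontal distance between light_large and base_large below 0.012 m and z of light_large in the frame of base_large between 0.005 and 0.011 m); the robot touches nothing.
It fails at once if the smaller square light is moved by more than 20 mm or tipped (distance of square_light_a from where it was at the start of the episode above 0.02 m or angle between square_light_a's own z axis and vertical above 0.3 rad).
It fails at once if the larger square light is moved by more than 20 mm or tipped (distance of square_light_b from where it was at the start of the episode above 0.02 m or angle between square_light_b's own z axis and vertical above 0.3 rad).
It fails at once if the tin is moved by more than 20 mm or tipped (distance of tin from where it was at the start of the episode above 0.02 m or angle between tin's own z axis and vertical above 0.3 rad).
It fails at once if a round light is dropped or thrown (moves faster than 0.7 m/s out of the fingers, a fall of some 25 mm) ((linear speed of light_small above 0.7 m/s and contact force between light_small and the fingers below 0.05 N) or (linear speed of light_medium above 0.7 m/s and contact force between light_medium and the fingers below 0.05 N) or (linear speed of light_large above 0.7 m/s and contact force between light_large and the fingers below 0.05 N)).
It also fails if it takes over 77 s, if anything falls off the work surface, if the arm or the gripper's body presses on something with over 40 N, if the wrist force passes 120 N, or if a joint passes its speed limit or range.

## Working session

There is one attempt and no reset: what is moved stays moved. The work goes in short steps, Python scripts to look and compute and a tool call to move; the robot and the scene stay as the last step left them, time stands still between calls to the robot, and variables do not carry over. Pictures are saved under pics/ and viewed, at most 14 in all, crops included, and the job is handed in when it is done.

Besides the shell and the picture viewer there is one more tool, called after "Emit:" as a command line: name --argument value ..., lists and objects as JSON in quotes. drive_tool: Moves the arm, as the interface text tells. Its arguments: {"type":"object","properties":{"deltas":{"type":"string"}},"required":["deltas"]}

```bash
mkdir -p pics
python3 - <<'E'
from rig import bot, imaging
import cv2
for n in ("top","side"):
    im=imaging.capture(n); cv2.imwrite(f"pics/{n}0.png",im[:,:,::-1])
    m=imaging.camera_model(n); print(n,m)
s=bot.read_state(); print(s["position"],s["tcp_rot"],s["time_s"])
E
```

```text
top {'fx': 433.5283427382703, 'fy': 433.5283427382703, 'cx': 321.0965940238815, 'cy': 239.91374015361515, 'T': array([[ 0.02501085, -0.99533398,  0.09319192,  0.42409509],
       [-0.99950032, -0.02309494,  0.02158098, -0.00587114],
       [-0.01932802, -0.09368511, -0.99541425,  0.85650285],
       [ 0.        ,  0.        ,  0.        ,  1.        ]])}
side {'fx': 551.1497007827498, 'fy': 551.1497007827498, 'cx': 322.33961263090646, 'cy': 242.97983323546094, 'T': array([[-0.97856251, -0.14088626,  0.15022143,  0.33153687],
       [-0.20586515,  0.69007933, -0.6938372 ,  0.78668018],
       [-0.00591257, -0.70988843, -0.70428933,  0.84574432],
       [ 0.        ,  0.        ,  0.        ,  1.        ]])}
[ 0.2822081  -0.5568851   0.20056544] [[ 8.92108956e-01  4.51819964e-01 -5.75426920e-04]
 [ 4.51820216e-01 -8.92107097e-01  1.84936918e-03]
 [ 3.22239477e-04 -1.90982832e-03 -9.99998124e-01]] 0.1
```

View pics/top0.png

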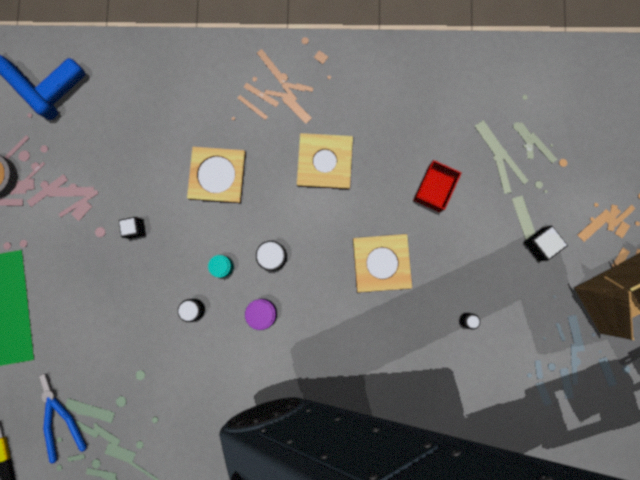

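View pics/side0.png

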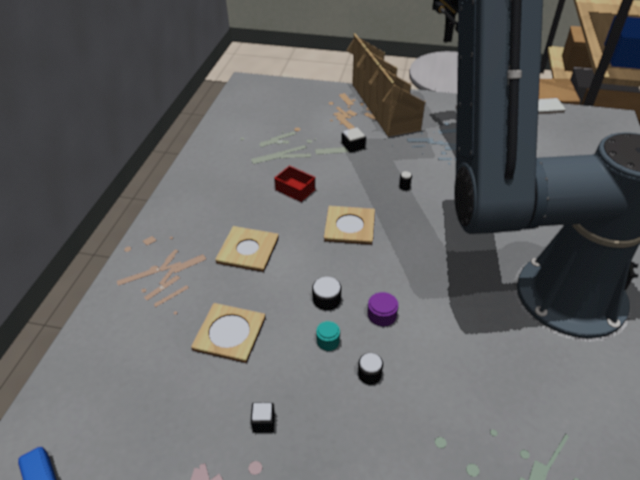

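Candidates in the top view: the white round lenses are at (471,321), (190,310) and (271,256). The white squares at (131,228) and (547,243), the turquoise disc at (220,266) and the purple disc at (261,314) are to be left alone. The seats are at (325,161), (383,263) and (216,175). Next I'll measure the sizes and confirm with an enlarged crop.

```bash
cat > h.py <<'E'
from rig import bot, imaging
import cv2, numpy as np
def ray(m,uv,z):
    d=m["T"][:3,:3]@np.array([(uv[0]-m["cx"])/m["fx"],(uv[1]-m["cy"])/m["fy"],1]); o=m["T"][:3,3]
    return (o+d*(z-o[2])/d[2])
def blob(im,m,seed,z,r=28,thr=None):
    """white blob near seed -> world centre, diameter, pixel centre (subpixel threshold on upscaled patch)"""
    x0,y0=int(seed[0]-r),int(seed[1]-r); k=6
    hsv=im[y0:y0+2*r,x0:x0+2*r].astype(float)
    g=cv2.resize(hsv.min(2),None,fx=k,fy=k,interpolation=cv2.INTER_LINEAR)
    t=thr or (g[r*k-8:r*k+8,r*k-8:r*k+8].mean()+60)/2
    n,l,st,c=cv2.connectedComponentsWithStats((g>t).astype(np.uint8))
    i=l[r*k,r*k]
    ct,_=cv2.findContours((l==i).astype(np.uint8),cv2.RETR_EXTERNAL,cv2.CHAIN_APPROX_NONE)
    p=(max(ct,key=len)[:,0,:]+.5)/k-.5+[x0,y0]
    w=np.array([ray(m,q,z)[:2] for q in p])
    (a,b),ax,an=cv2.fitEllipse(w.astype(np.float32)*1000)
    return np.array([a,b]),np.array(ax),p.mean(0)
E
python3 - <<'E'
from h import *
T=dict(small=(471,321),med=(190,310),large=(271,256)); S=dict(small=(405,177),med=(371,361),large=(327,286))
B=dict(small=(325,161),med=(383,263),large=(216,175)); BS=dict(small=(248,247),med=(350,224),large=(229,331))
ims={n:(cv2.imread(f"pics/{n}0.png")[:,:,::-1],imaging.camera_model(n)) for n in("top","side")}
for k in T:
    for n,sd in(("top",T),("side",S)): print("light",k,n,*[a.round(1) for a in blob(*ims[n],sd[k],.040)])
    for n,sd in(("top",B),("side",BS)): print("base",k,n,*[a.round(1) for a in blob(*ims[n],sd[k],.008,thr=150)])
for k,p in dict(sqa=(131,228),sqb=(547,243)).items(): print(k,*[a.round(1) for a in blob(*ims["top"],p,.04)])
print("turq",ray(ims["top"][1],(220,266),.04),"purp",ray(ims["top"][1],(261,314),.04),"tin",ray(ims["top"][1],(438,187),.04))
im=ims["top"][0]
c=[cv2.resize(im[y-30:y+30,x-30:x+30],(250,250),interpolation=cv2.INTER_CUBIC) for x,y in list(T.values())+list(B.values())]
cv2.imwrite("pics/crop.png",np.vstack([np.hstack(c[:3]),np.hstack(c[3:])])[:,:,::-1])
E
```

```text
light small top [ 355.9 -272.3] [21.9 22.6] [472.9 321.5]
light small side [ 360.2 -272.7] [155.3 254.6] [404.5 176.5]
base small top [662.2   9.8] [46.7 46.8] [324.4 161.1]
base small side [664.7   7.3] [43.4 46.7] [247.3 247.7]
light med top [362.  258.9] [36.1 36.9] [187.5 310.5]
light med side [364.7 251.9] [112.4 132.8] [370.5 360.5]
base med top [ 461.6 -106.6] [60.4 60.5] [381.6 262.8]
base med side [ 463.5 -109.6] [56.7 60.1] [349.4 224.2]
light large top [469.9 108.3] [50.2 50.5] [269.7 254.9]
light large side [472.6 100.4] [127.7 167.9] [326.5 285.5]
base large top [630.2 226. ] [73.8 74.6] [216.2 174.7]
base large side [632.5 224.1] [72.1 74.3] [228.8 331.6]
sqa [518.2 384.2] [32.6 33.5] [127.  226.3]
sqb [ 506.5 -417.8] [49.9 50.7] [551.  241.8]
turq [0.44660081 0.20164138 0.04      ] purp [0.35904235 0.12055048 0.04      ] tin [ 0.60686093 -0.20820016  0.04      ]
```

View pics/crop.png

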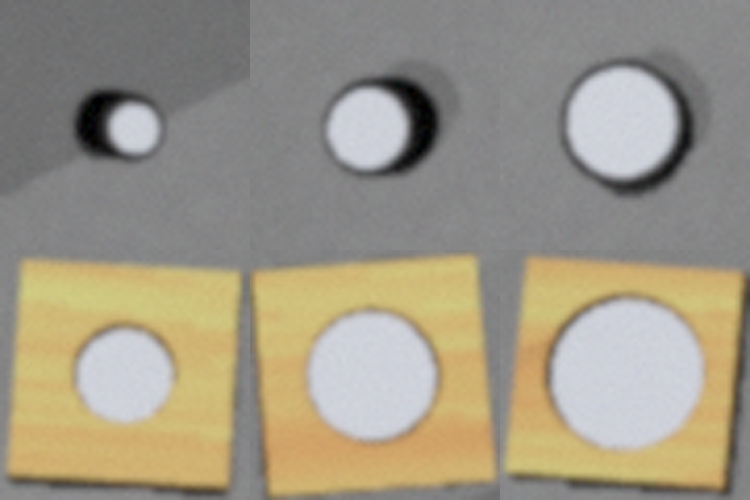

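The crop shows three black cylinders with round white lenses, measured at 22, 36 and 50 mm. That makes (472,321) small, (188,310) medium and (270,255) large. The seats measure 47, 60 and 74 mm: small at (324,161), medium at (382,263) and large at (216,175). I'll start by moving above the small light.

Emit:
drive_tool --deltas "87 12 45 0 0; 87 24 91 0 0; 87 36 137 0 0; 87 48 182 -20 0; 87 60 228 -50 0; 87 70 265 -80 0; 87 75 284 -100 0; 87 75 284 -100 0; 87 75 284 -100 0; 87 75 284 -100 0"

```text
time_s: 1.1
position: [0.3584, -0.2758, 0.1023]
tcp_rot: [[0.892, 0.451, 0.002], [0.451, -0.892, -0.003], [0.001, 0.003, -1.0]]
force: [-0.3, 0.9, 0.3]
opening: 1.003
grasp_force: 0.0
```

```bash
cat >> h.py <<'E'
def wray(m,uv,z):
    v=np.array([uv[0]-m["cx"],uv[1]-m["cy"]]); r=np.hypot(*v); a=r/m["fx"]
    d=m["T"][:3,:3]@np.r_[v/max(r,1e-9)*np.sin(a),np.cos(a)]; o=m["T"][:3,3]
    return o+d*(z-o[2])/d[2]
def wproj(m,p):
    q=m["T"][:3,:3].T@(np.array(p)-m["T"][:3,3]); h=np.hypot(q[0],q[1]); a=np.arctan2(h,q[2])
    return np.array([m["cx"],m["cy"]])+m["fx"]*a*q[:2]/h
E
python3 - <<'E'
from h import *
m=imaging.camera_model("wrist"); im=imaging.capture("wrist"); cv2.imwrite("pics/w1.png",im[:,:,::-1])
s=bot.read_state(); print(s["position"],s["time_s"],wproj(m,(.357,-.273,.04)),m["fx"])
E
```

```text
[ 0.35827495 -0.27591338  0.10237903] 1.15 [309.34224908 246.69888897] 371.64829954431775
```

View pics/w1.png

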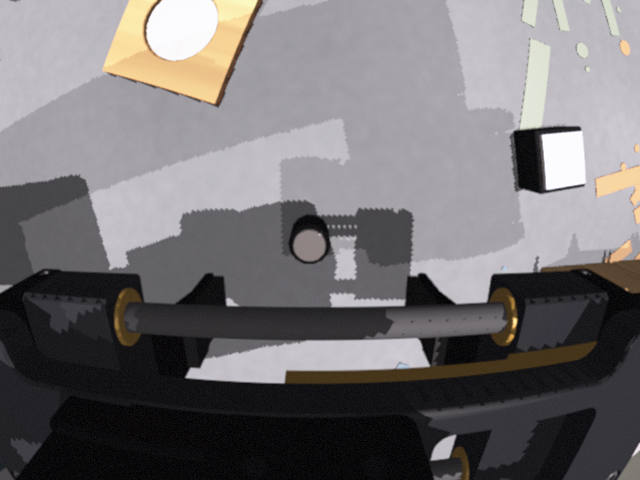

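The wrist view puts the small lens at (309,244), and the prediction was (309,247), so the error is about 1.5 mm. Descending to grasp it.

Emit:
drive_tool --deltas "87 1 2 -30 0; 87 1 2 -60 0; 87 1 2 -82 0; 87 1 2 -90 0; 87 1 2 -90 0; 87 1 2 -90 0; 60 1 2 -90 0; 45 1 2 -90 0; 36 1 2 -90 0; 34 1 2 -90 0; 20 1 2 -90 0; 20 1 2 -90 0"

```text
time_s: 2.35
position: [0.3584, -0.2715, 0.0115]
tcp_rot: [[0.892, 0.452, 0.0], [0.452, -0.892, -0.0], [0.0, 0.0, -1.0]]
force: [-0.8, 0.2, 0.3]
opening: 0.542
grasp_force: 0.0
```

Emit:
drive_tool --deltas "20 0 0 0 0; 20 0 0 0 0; 20 0 0 0 0; 20 0 0 0 0; 20 0 0 0 0"

```text
time_s: 2.85
position: [0.3584, -0.2715, 0.0114]
tcp_rot: [[0.892, 0.452, -0.0], [0.452, -0.892, 0.0], [-0.0, -0.0, -1.0]]
force: [0.9, 0.8, -0.2]
opening: 0.32
grasp_force: 30.0
```

Emit:
drive_tool --deltas "20 0 0 15 0; 20 0 0 40 0; 20 0 0 75 0; 20 20 18 105 0; 20 50 46 105 0; 20 80 73 105 0; 20 110 101 105 0; 20 140 128 105 0; 20 170 156 105 0; 20 200 184 105 0; 20 230 211 105 0; 20 255 234 105 0"

```text
time_s: 4.05
position: [0.6146, -0.0357, 0.1162]
tcp_rot: [[0.892, 0.453, -0.0], [0.453, -0.892, 0.0], [0.0, -0.0, -1.0]]
force: [0.4, -0.6, -1.2]
opening: 0.32
grasp_force: 30.0
```

Emit:
drive_tool --deltas "20 25 23 -10 0; 20 40 37 -25 0; 20 50 46 -40 0; 20 50 46 -45 0; 20 50 46 -45 0; 20 50 46 -45 0"

```text
time_s: 4.65
position: [0.6627, 0.0078, 0.0717]
tcp_rot: [[0.892, 0.451, -0.001], [0.451, -0.892, -0.0], [-0.001, -0.0, -1.0]]
force: [0.3, 0.1, 0.2]
opening: 0.32
grasp_force: 30.0
```

Run:
```python
from h import *
m=imaging.camera_model("wrist"); im=imaging.capture("wrist"); cv2.imwrite("pics/w2.png",im[:,:,::-1])
s=bot.read_state(); print(s["position"],s["time_s"],s["opening"],s["grasp_force"],wproj(m,(.663,.009,.014)))
p=s["position"]; print(wproj(m,p),wproj(m,p+np.r_[0,0,.029]))
```

```text
[0.66312981 0.00761138 0.07211115] 4.7 0.3193111196841606 29.999486804008484 [312.73926404 247.40623095]
[314.55858603 279.10994716] [314.48025993 302.06083664]
```

View pics/w2.png

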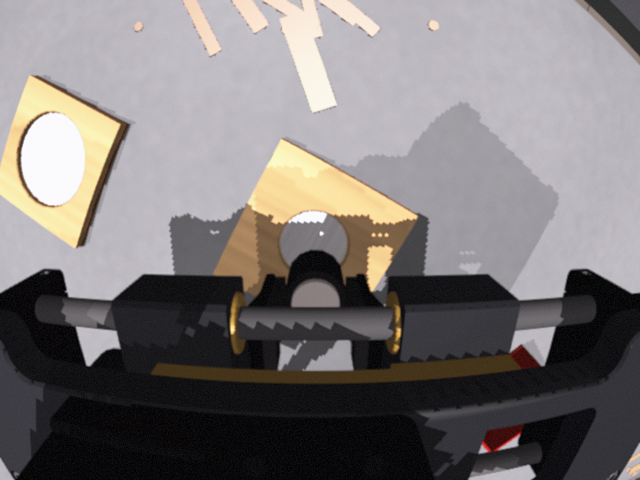

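The light is held upright, with its lens near (315,292). The seat centre is near (314,246), as predicted. Lowering it.

Emit:
drive_tool --deltas "20 0 1 -20 0; 20 0 1 -36 0; 20 0 1 -44 0; 20 0 1 -48 0; 20 0 1 -50 0; 20 0 1 -51.5 0; 20 0 1 -51.5 0; 20 0 1 -51.5 0; 28 0 1 -51.5 0; 40 0 1 -51.5 0; 60 0 1 -51.5 0; 60 0 1 -51.5 0"

```text
time_s: 5.9
position: [0.6634, 0.0095, 0.0201]
tcp_rot: [[0.892, 0.452, 0.0], [0.452, -0.892, -0.0], [0.0, 0.0, -1.0]]
force: [0.3, -0.0, 0.9]
opening: 0.512
grasp_force: 0.0
```

Emit:
drive_tool --deltas "60 0 0 0 0; 60 0 0 0 0; 60 0 0 10 0; 60 0 0 30 0; 70 0 0 60 0; 87 0 0 100 0; 87 -25 24 110 0; 87 -55 49 110 0; 87 -85 73 110 0; 87 -115 98 110 0; 87 -145 99 100 0; 87 -190 98 90 0"

```text
time_s: 7.1
position: [0.4753, 0.1082, 0.1112]
tcp_rot: [[0.891, 0.453, 0.007], [0.453, -0.891, -0.0], [0.006, 0.003, -1.0]]
force: [0.3, -0.4, -0.9]
opening: 0.995
grasp_force: 0.0
```

Run:
```python
from h import *
s=bot.read_state(); print(s["position"],s["time_s"],s["opening"])
im=imaging.capture("top"); m=imaging.camera_model("top"); cv2.imwrite("pics/top1.png",im[:,:,::-1])
try: print(*[a.round(1) for a in blob(im,m,(324,159),.048)])
except Exception as e: print(e)
x,y=300,190;cv2.imwrite("pics/top1c.png",cv2.resize(im[y-80:y+120,x-130:x+130],(780,600),interpolation=cv2.INTER_CUBIC)[:,:,::-1])
```

```text
[0.47532555 0.10823079 0.11121127] 7.1 0.9946382276373458
[665.8  13.6] [101.7 115.6] [321.8 156.4]
```

View pics/top1c.png

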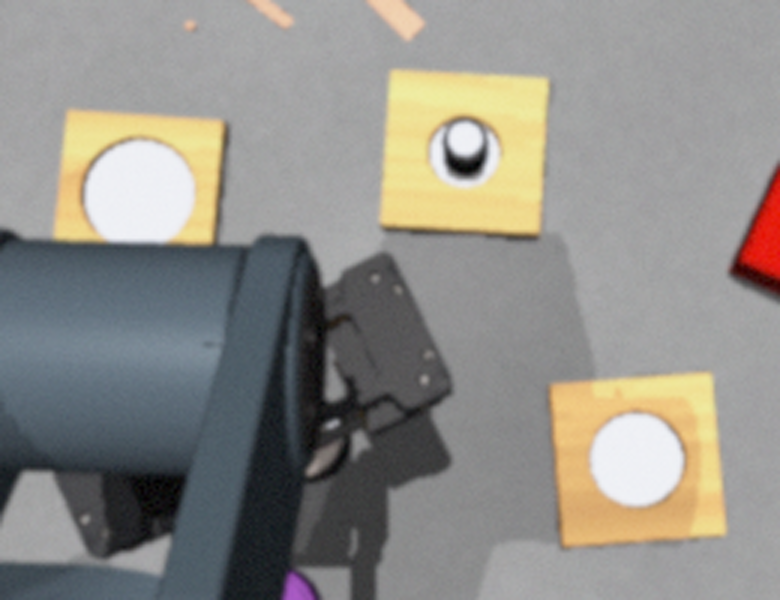

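The small light stands centred in its seat, at crop position (465,150). Next is the large one.

Emit:
drive_tool --deltas "87 -1 1 -5 0; 87 -1 1 -30 0; 87 -1 1 -60 0; 87 -1 1 -85 0; 87 -1 1 -99 0; 87 -1 1 -99 0; 87 -1 1 -99 0; 75 -1 1 -99 0; 66 -1 1 -99 0; 60 -1 1 -99 0; 48 -1 1 -99 0; 48 -1 1 -99 0"

```text
time_s: 8.35
position: [0.4726, 0.1085, 0.0113]
tcp_rot: [[0.892, 0.452, 0.001], [0.452, -0.892, 0.0], [0.001, 0.0, -1.0]]
force: [0.6, -0.0, 3.4]
opening: 0.647
grasp_force: 30.0
```

Emit:
drive_tool --deltas "48 0 0 0 0; 48 0 0 0 0; 48 0 0 0 0"

```text
time_s: 8.65
position: [0.4726, 0.1085, 0.0113]
tcp_rot: [[0.892, 0.452, 0.001], [0.452, -0.892, 0.0], [0.0, 0.0, -1.0]]
force: [-0.9, 0.3, 4.9]
opening: 0.646
grasp_force: 30.0
```

Emit:
drive_tool --deltas "48 0 0 15 0; 48 0 0 40 0; 48 15 11 65 0; 48 40 29 80 0; 48 68 50 80 0; 48 96 70 80 0; 48 122 90 75 0; 48 143 105 65 0; 48 155 114 58 0; 48 159 117 55 0; 48 159 117 55 0; 48 159 117 55 0"

```text
time_s: 9.85
position: [0.6301, 0.2249, 0.0655]
tcp_rot: [[0.892, 0.452, -0.002], [0.452, -0.892, -0.001], [-0.002, -0.0, -1.0]]
force: [-0.4, 0.3, -1.6]
opening: 0.649
grasp_force: 30.0
```

Run:
```python
from h import *
m=imaging.camera_model("wrist"); im=imaging.capture("wrist"); cv2.imwrite("pics/w3.png",im[:,:,::-1])
s=bot.read_state(); print(s["position"],s["time_s"],s["opening"],s["grasp_force"],s["force"],wproj(m,(.6315,.225,.008)))
p=s["position"]; print(wproj(m,p),wproj(m,p+np.r_[0,0,.029]))
```

```text
[0.63030759 0.22482099 0.0658689 ] 9.9 0.6455155610846095 29.999806880950928 [ 0.23223175  0.0360881  -1.21701899] [314.98300681 246.61167939]
[314.21304798 279.27184938] [314.06146333 302.32556948]
```

View pics/w3.png

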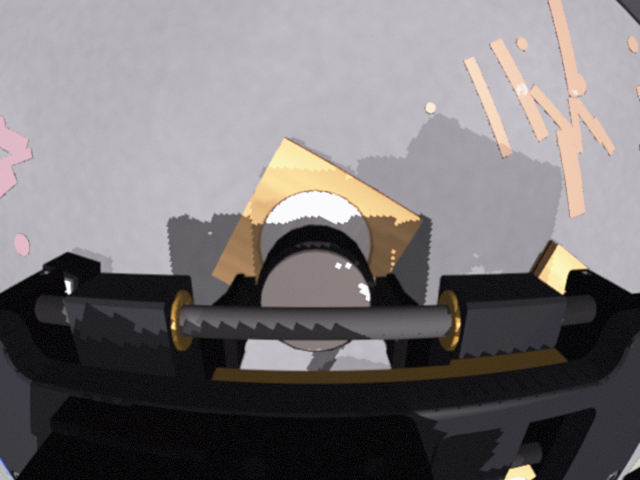

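The large light is held level, with its lens centred at (315,300). The seat is centred at about (315,246), as predicted. Lowering it.

Emit:
drive_tool --deltas "48 1 0 -18 0; 48 1 0 -32 0; 48 1 0 -40 0; 48 1 0 -44 0; 48 1 0 -46 0; 48 1 0 -46.5 0; 48 1 0 -46.5 0; 48 1 0 -46.5 0; 56 1 0 -46.5 0; 66 1 0 -46.5 0; 80 1 0 -46.5 0; 80 1 0 -46.5 0"

```text
time_s: 11.1
position: [0.6327, 0.2255, 0.0198]
tcp_rot: [[0.892, 0.452, 0.001], [0.452, -0.892, 0.0], [0.001, 0.0, -1.0]]
force: [-0.0, -0.3, -0.0]
opening: 0.835
grasp_force: 0.0
```

Emit:
drive_tool --deltas "80 0 0 0 0; 80 0 0 0 0; 80 0 0 10 0; 80 0 0 30 0; 87 0 0 60 0; 87 -10 2 80 0; 87 -45 6 90 0; 87 -90 11 90 0; 87 -135 17 90 0; 87 -180 22 90 0; 87 -225 28 90 0; 87 -267 33 90 0"

```text
time_s: 12.3
position: [0.3637, 0.2586, 0.1103]
tcp_rot: [[0.892, 0.452, 0.001], [0.452, -0.892, 0.001], [0.001, -0.0, -1.0]]
force: [-0.7, 0.2, -0.7]
opening: 1.001
grasp_force: 0.0
```

Run:
```python
from h import *
s=bot.read_state(); print(s["position"],s["time_s"],s["opening"])
m=imaging.camera_model("wrist"); im=imaging.capture("wrist")
q=wproj(m,(.363,.258,.04)); print(q)
cv2.imwrite("pics/w4.png",im[:,:,::-1])
```

```text
[0.3636557  0.25858843 0.11030637] 12.3 1.0011652126949584
[314.52180666 244.81488636]
```

View pics/w4.png

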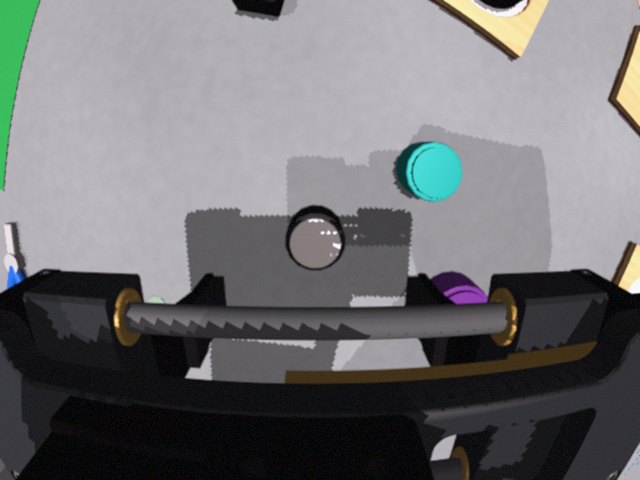

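The medium lens is at (315.5,242), and the prediction was (314.5,245), so the error is about 1.5 mm. The turquoise disc at (434,171) and the purple one at (462,288) are clear of the fingers.

Emit:
drive_tool --deltas "87 1 0 -25 0; 87 1 0 -55 0; 87 1 0 -85 0; 87 1 0 -99 0; 87 1 0 -99 0; 87 1 0 -99 0; 70 1 0 -99 0; 56 1 0 -99 0; 48 1 0 -99 0; 34 1 0 -99 0; 34 1 0 -99 0; 34 1 0 -99 0"

```text
time_s: 13.55
position: [0.3665, 0.2585, 0.0106]
tcp_rot: [[0.892, 0.452, 0.0], [0.452, -0.892, 0.0], [0.0, 0.0, -1.0]]
force: [-0.6, 0.1, 0.3]
opening: 0.539
grasp_force: 0.5
```

Emit:
drive_tool --deltas "34 0 0 0 0; 34 0 0 0 0; 34 0 0 0 0; 34 0 0 0 0"

```text
time_s: 13.95
position: [0.3664, 0.2585, 0.0105]
tcp_rot: [[0.892, 0.452, 0.0], [0.452, -0.892, 0.0], [0.0, -0.0, -1.0]]
force: [-0.4, -0.2, 2.5]
opening: 0.487
grasp_force: 30.0
```

Emit:
drive_tool --deltas "34 0 0 15 0; 34 0 0 45 0; 34 3 -10 75 0; 34 11 -40 90 0; 34 21 -80 90 0; 34 33 -122 90 0; 34 44 -166 90 0; 34 56 -210 90 0; 34 68 -254 90 0; 34 79 -298 90 0; 34 89 -334 85 0; 34 95 -356 75 0"

```text
time_s: 15.15
position: [0.4632, -0.1011, 0.0856]
tcp_rot: [[0.893, 0.45, 0.003], [0.45, -0.893, -0.002], [0.002, 0.003, -1.0]]
force: [1.1, 0.7, -0.1]
opening: 0.491
grasp_force: 30.0
```

Emit:
drive_tool --deltas "34 3 -10 -10 0; 34 3 -10 -20 0; 34 3 -10 -20 0; 34 3 -10 -20 0"

```text
time_s: 15.55
position: [0.4631, -0.1057, 0.0649]
tcp_rot: [[0.891, 0.453, -0.003], [0.453, -0.891, 0.002], [-0.002, -0.003, -1.0]]
force: [0.0, -0.2, -1.0]
opening: 0.486
grasp_force: 30.0
```

Run:
```python
from h import *
m=imaging.camera_model("wrist"); im=imaging.capture("wrist"); cv2.imwrite("pics/w5.png",im[:,:,::-1])
s=bot.read_state(); print(s["position"],s["time_s"],s["opening"],s["grasp_force"],s["force"],wproj(m,(.4625,-.108,.008)))
p=s["position"]; print(wproj(m,p),wproj(m,p+np.r_[0,0,.029]))
```

```text
[ 0.46357254 -0.10590246  0.06530727] 15.6 0.48665987184459103 29.999743402004242 [ 0.19330581  0.24697119 -0.03936709] [317.04914368 250.94601909]
[314.7270528 278.8938114] [314.52639425 301.86141492]
```

View pics/w5.png

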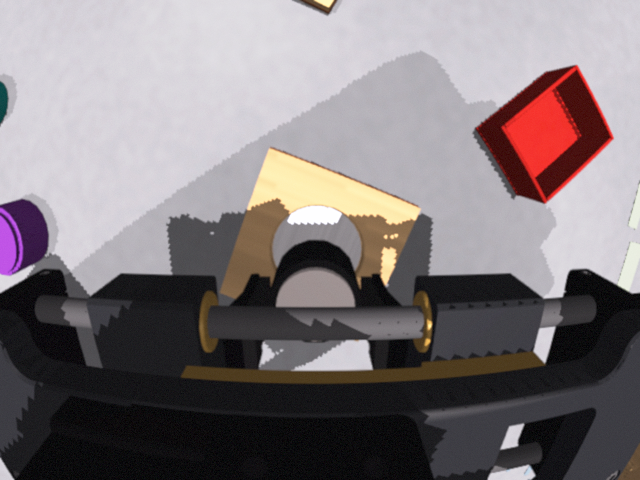

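The medium light is held level, with its lens at about (315,302). The seat is centred at about (317,249), so the y correction is about -2 mm.

Emit:
drive_tool --deltas "34 0 -2 -18 0; 34 0 -2 -32 0; 34 0 -2 -40 0; 34 0 -2 -44 0; 34 0 -2 -46 0; 34 0 -2 -46.5 0; 34 0 -2 -46.5 0; 34 0 -2 -46.5 0; 42 0 -2 -46.5 0; 52 0 -2 -46.5 0; 70 0 -2 -46.5 0; 70 0 -2 -46.5 0"

```text
time_s: 16.8
position: [0.4645, -0.1096, 0.0191]
tcp_rot: [[0.892, 0.452, 0.0], [0.452, -0.892, -0.0], [0.0, 0.0, -1.0]]
force: [-0.5, -0.1, 0.6]
opening: 0.678
grasp_force: 0.0
```

Emit:
drive_tool --deltas "70 0 0 0 0; 70 0 0 0 0; 70 0 0 10 0; 70 0 0 30 0; 80 0 0 60 0; 87 0 0 100 0; 87 -15 -40 130 0; 87 -30 -85 150 0; 87 -45 -130 160 0; 87 -60 -175 160 0; 87 -75 -220 160 0; 87 -90 -265 160 0"

```text
time_s: 18.0
position: [0.3734, -0.3762, 0.1801]
tcp_rot: [[0.892, 0.452, 0.001], [0.452, -0.892, -0.001], [0.0, 0.001, -1.0]]
force: [0.7, -0.5, -0.8]
opening: 1.001
grasp_force: 0.0
```

Emit:
drive_tool --deltas "87 -15 -40 10 0; 87 -30 -80 20 0; 87 -45 -120 20 0; 87 -60 -160 20 0; 87 -60 -160 20 0; 87 -60 -160 20 0; 87 -60 -160 20 0; 87 -60 -160 20 0"

```text
time_s: 18.8
position: [0.315, -0.5328, 0.1991]
tcp_rot: [[0.891, 0.453, -0.0], [0.453, -0.891, 0.001], [0.0, -0.001, -1.0]]
force: [0.1, 0.7, -0.4]
opening: 0.999
grasp_force: 0.0
```

Run:
```python
from h import *
s=bot.read_state(); print(s["position"],s["time_s"])
im=imaging.capture("top"); m=imaging.camera_model("top"); cv2.imwrite("pics/top2.png",im[:,:,::-1])
def lens(p,k): # expected pixel of lens centre
    q=m["T"][:3,:3].T@(np.array(p)-m["T"][:3,3]); return m["fx"]*q[0]/q[2]+m["cx"],m["fy"]*q[1]/q[2]+m["cy"]
for k,p in dict(small=(.6622,.0098,.048),med=(.4616,-.1066,.048),large=(.6302,.226,.048)).items():
    print(k,*[a.round(1) for a in blob(im,m,lens(p,k),.048,thr=150)])
c=[(325,161),(383,263),(216,175)]
cv2.imwrite("pics/top2c.png",np.hstack([cv2.resize(im[y-30:y+30,x-30:x+30],(260,260),interpolation=cv2.INTER_CUBIC) for x,y in c])[:,:,::-1])
```

```text
[ 0.31501751 -0.53278487  0.19908797] 18.8
small [661.2   9.1] [20.9 21.5] [324.5 155.7]
med [ 461.2 -111. ] [35.2 35.5] [386.5 262.1]
large [630.1 225. ] [49.2 49.9] [211.2 169.6]
```

View pics/top2.png

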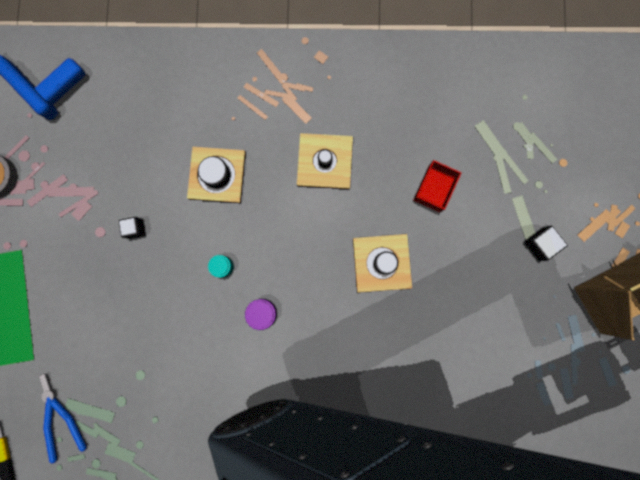

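View pics/top2c.png

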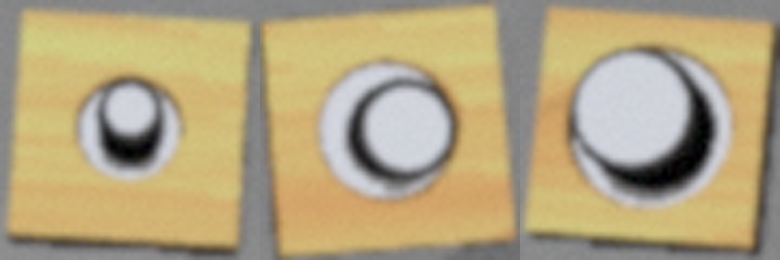

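The top view shows all three lights upright in their own seats. Offsets from the seat centres are about 1 mm (small), 4.4 mm (medium) and 1 mm (large), all inside the 9 mm clearance. The squares, tin and look-alikes haven't moved.

```bash
python3 -c "
from rig import bot
print(bot.hand_in())"
```

```text
the job is handed in; nothing more can be done
None
```

I set the three round lights lens up in their matching seats, 1 to 4.4 mm off centre in the last top view (12 mm allowed), and handed the job in at about 19 s; no verdict came back.

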